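# Feel and pour the wide tip-out tin

### The job

Of the two tip-out tins on the desk, take the wide one by the bar at its back and raise it slowly until you feel the two balls inside roll to the front, and pause there for a second while they are still in the tin. Then tip it on until both balls have run out into the catch tray of its stand, lower the tin gently back onto its rest without letting it drop, and let go.

Things in the scene. Friction and masses are not known exactly. Their poses are not given: they have to be found in the camera images.
- tin_stand: Fixed grey stand of the wide tip-out tin (the bystander's tin is 56 mm wide). Origin on the desk under the tin's pivot line (along y, 75 mm up); x = pouring side, z up. Base 290 x 118 mm. Tray, part of it: inside x 28 to 171, y -55 to 55, floor 8, walls 40, far wall 60 mm high. Tin at rest: lifting bar (round, 10 mm, along y, 70 mm clear, 49 mm behind tin) centred at x -165, y 0, z 125 mm.
- tin (a joint): Tilt (rad) of the wide tin, bare steel, 94 mm wide, covered, spout in front; 350 g, swings freely, falls if let go. 0 = on its rest, floor sloping 15 deg to the back; grows to 1.6 as the back bar is raised. Bar centre in stand frame, mm: x = -165 cos j + 50 sin j, z = 75 + 165 sin j + 50 cos j; it can turn between fingers kept pointing down. Over 2.5 rad/s counts as jerked or dropped.
- ball_a: Steel ball, 28 mm, 60 to 120 g, origin at its centre, one of two alike. Starts unseen at the back of the wide tin's floor; never handled directly. It rolls to the front once the joint passes about 0.35, is held there by the spout up to about 1.0, and has run out by 1.35.
- ball_b: The other steel ball, 28 mm, 60 to 120 g, origin at its centre; starts beside the first at the back of the wide tin's floor and behaves alike.

How it is judged:
By the outcome, as a careful person would: the job done as asked, in the order asked, and still so for the second after the job is handed in, with the robot touching nothing.
It also fails if it takes over 51 s, if anything falls off the work surface, if the arm or the gripper's body presses on something with over 40 N, if the wrist force passes 120 N, or if a joint passes its speed limit or range.

### The arm

A 7-joint arm with a two-finger parallel gripper is mounted at the origin on the work surface. World frame = base frame: x ahead of the robot, y to its left, z up, the work surface at z = 0. Lengths are in m, angles in rad, forces in N, time in s.
With the tool pointing down it reaches from about 0.425 to 0.95 m from the base axis. Payload 4.7 kg.
Tool frame: the origin (TCP) lies between the finger pads; the fingertips stand 25 mm ahead of it and the grasp point (between the pads) lies 6 mm ahead of it; x points along the fingers, z is the direction in which the jaws open and shut, and the axes are right-handed (so a half turn about x gives the same grasp; the last joint's range is limited). The gripper opens to 85 mm and grips with 20 to 120 N. Pads are 22 mm wide; open, the fingers measure 114 mm over their backs; the gripper's body (76 mm by 85 mm) begins 54 mm behind the grasp point. The pads swing forward as they close: fully open they stand 13 mm farther back than shut.
Start: joints at [-1.318, 0.469, -0.049, 1.532, 0.024, 1.141, -0.082], TCP at [0.188, 0.648, 0.256] pointing down, gripper open.
Joint ranges: [-2.59, 2.59], [-0.33, 1.99], [-1.39, 1.29], [0.1, 2.45], [-1.04, 4.18], [0.21, 1.99], [-2.66, 2.66]. Speed limits (rad/s): [2.57, 2.57, 3.14, 3.14, 3.14, 3.14, 3.14].

### API

Orientations are given as a 3x3 rotation matrix whose columns are the frame's x, y, z axes.
In Python, from rig import * gives the robot as it stands. Calls block until the motion is done:
- movep(position, orientation): joint-space move of the TCP to a pose.
- move_l(position, attitude=None, feed=0.15, until_force=None): straight line of the TCP; attitude=None keeps the orientation; feed is the mean speed in m/s. With until_force (N) it stops when the force on the tool has changed by that much, and returns True; else False.
- move_joints(angles): joint-space move.
- command_gripper(opening, newtons=None): finger opening in m; newtons is the grip in N (None keeps the last); returns when the fingers have stopped.
- sleep(seconds).
- inverse_kinematics(position, orientation): joint angles nearest the present ones, or None.
- sense(): the state.
- camera(name): name is "scene" or "top" or "wrist"; returns (picture, depth): 384x512x3 uint8, red, green, blue; 384x512 float32, m along the optical axis (not along the pixel's ray), 0 where there is no reading.
- camera_params(name): a dict with "K" (3x3 intrinsics, pixels), "position" and "rotation" of the camera in the world; the wrist camera has in their place "tool_from_camera" (4x4, takes a point from camera to tool coordinates, whose origin is the TCP and whose axes are the tool frame's). Camera axes: x right, y down, z forward; pixel columns grow to the right and rows downward; lengths in m; the calibration is good to about 2 mm. A picture is of the moment at which its call begins: read the wrist's pose just before it. camera_params takes no time and is no camera call.
A pose or a line that the arm cannot do raises Unreachable and nothing moves.
- finish_job(): hands the job in, once; it reports no verdict.
The state is a dict: "time_s": time; "joint_pos": joint angles; "qd": joint speeds; "joint_efforts": joint torques, N m; "position": TCP position; "tcp_rot": TCP orientation; "wrist_force": force on the tool from outside, world axes, zero at the start; "ft_torque": the same for the moment, N m; "finger_gap": finger opening in m.
Only numpy, scipy, OpenCV 4.12 (cv2) and the standard library are available. Lean on these libraries where they do the work, as an engineer would, in place of code of your own. Each camera call takes 0.05 s, during which the arm holds its last target. There are 200 camera calls.

## Working session

There is one attempt and no reset: what is moved stays moved. The work goes in short steps, each a Python script; the robot and the scene stay as the last script left them, time stands still between calls to the robot, and variables do not carry over. Pictures are saved under pics/ and viewed, about 8 in all and at most 12, crops included, and the job is handed in when it is done.

```bash
mkdir -p pics; ls
python3 - <<'E'
from rig import *
import cv2,numpy as np
for n in("scene","top"):
    p,d=camera(n); cv2.imwrite(f"pics/{n}0.png",p[:,:,::-1]); np.savez(f"pics/{n}0.npz",p=p,d=d)
    c=camera_params(n); print(n,c)
s=sense();print(s)
E
```

```text
pics
scene {'K': array([[356.58157785,   0.        , 265.43644401],
       [  0.        , 356.58157785, 192.97065352],
       [  0.        ,   0.        ,   1.        ]]), 'position': array([0.8612145 , 0.32138566, 0.60710787]), 'rotation': array([[-0.77541043,  0.48070268, -0.40946745],
       [ 0.63134769,  0.57808875, -0.51692697],
       [-0.01177965, -0.6593469 , -0.75174657]])}
top {'K': array([[498.34720807,   0.        , 248.19333143],
       [  0.        , 498.34720807, 190.42732678],
       [  0.        ,   0.        ,   1.        ]]), 'position': array([ 0.41598958, -0.02337444,  0.89447425]), 'rotation': array([[ 0.02890604, -0.9789473 ,  0.202056  ],
       [-0.99957579, -0.02902902,  0.00235526],
       [ 0.00355981, -0.20203837, -0.97937114]])}
{'time_s': 0.1, 'joint_pos': array([-1.31786031,  0.46935807, -0.04858629,  1.53354114,  0.02409197,
        1.14095693, -0.08232391]), 'qd': array([ 7.48118135e-05, -3.16885121e-03,  2.24946224e-03, -4.86278438e-03,
        6.56967793e-04, -9.54690279e-04, -1.92462555e-03]), 'joint_efforts': array([ 1.57887105e-03, -5.11516142e+01, -4.63111745e-02, -2.38393146e+01,
        1.09043348e-02,  4.33969282e-03, -1.31730437e-05]), 'position': array([0.18759118, 0.64793724, 0.25538221]), 'tcp_rot': array([[-4.16726890e-04, -9.60544569e-01,  2.78125794e-01],
       [-1.62584246e-03,  2.78126102e-01,  9.60543194e-01],
       [-9.99998591e-01, -5.19045461e-05, -1.67759677e-03]]), 'wrist_force': array([-0.2736013 , -0.24069141,  0.69970364]), 'ft_torque': array([-0.01670016, -0.03257561,  0.03637219]), 'finger_gap': 0.08540837970757846}
```

View pics/scene0.png

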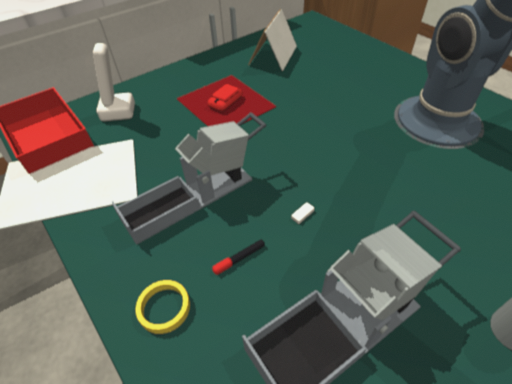

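View pics/top0.png

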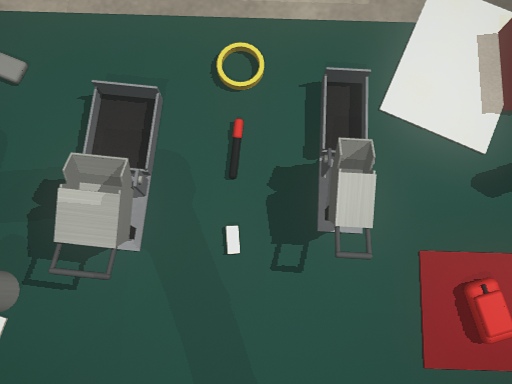

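The scene and top views both show the wide tin (scene: lower right; top: left). In the top view its bar runs from about (52,272) to (109,277), and the far tray wall top runs from (94,82) to (161,89).

```bash
cat > h.py <<'E'
import numpy as np, cv2
from rig import *
def ray(c,uv,z):
    d=c["rotation"]@np.linalg.inv(c["K"])@np.array([uv[0],uv[1],1.]); o=c["position"]
    return o+d*(z-o[2])/d[2]
def cloud(c,d):
    v,u=np.mgrid[:d.shape[0],:d.shape[1]]
    P=np.stack([(u-c["K"][0,2])*d/c["K"][0,0],(v-c["K"][1,2])*d/c["K"][1,1],d],-1)
    return P@c["rotation"].T+c["position"]
E
python3 - <<'E'
from h import *
np.set_printoptions(precision=4,suppress=True)
c=camera_params("top")
for n,uv,z in[("barL",(51,272),.125),("barR",(110,277),.125),("fwL",(94,82),.06),("fwR",(161,89),.06)]: print(n,ray(c,uv,z))
W=cloud(c,np.load("pics/top0.npz")["d"])
for r,cc in((273,65),(274,80),(276,100),(240,85),(200,90),(215,65),(160,95),(155,75),(130,115)):print(r,cc,W[r,cc])
m=(W[...,2]>.1)&(W[...,2]<.15); m[:264]=0; m[:, 130:]=0
P=W[m]; print(len(P),P.mean(0))
a=np.polyfit(P[:,1],P[:,0],1);print("bar slope dx/dy",a,P.min(0),P.max(0))
E
```

```text
barL [0.439 0.275 0.125]
barR [0.4342 0.1846 0.125 ]
fwL [0.7778 0.2599 0.06  ]
fwR [0.7682 0.1394 0.06  ]
273 65 [0.438  0.2521 0.1291]
274 80 [0.4372 0.229  0.1299]
276 100 [0.4351 0.1984 0.1303]
240 85 [0.4888 0.2266 0.129 ]
200 90 [0.5486 0.2198 0.1444]
215 65 [0.5257 0.2589 0.1354]
160 95 [0.6177 0.2249 0.1225]
155 75 [0.6243 0.2567 0.1252]
130 115 [0.7065 0.23   0.0076]
487 [0.4398 0.227  0.1293]
bar slope dx/dy [0.0329 0.4323] [0.4308 0.183  0.1198] [0.4541 0.2783 0.1337]
```

```bash
cat >> h.py <<'E'
import json
yaw=-0.088; O=np.array([.6013,.2153])
def setf(o,y):
    global O,yaw; O=np.array(o); yaw=y
def X(): return np.array([np.cos(yaw),np.sin(yaw),0])
def R(s=1):
    x=np.array([0,0,-1.]); z=s*X(); return np.column_stack([x,np.cross(z,x),z])
def bar(j):
    b=-.165*np.cos(j)+.05*np.sin(j); return np.r_[O+b*X()[:2], .075+.165*np.sin(j)+.05*np.cos(j)]
def tcp(j): return bar(j)+[0,0,.006]
E
python3 - <<'E'
from h import *
np.set_printoptions(precision=4,suppress=True)
for s in(1,-1):
    print(s,inverse_kinematics(bar(0)+[0,0,.12],R(s)),[inverse_kinematics(tcp(j),R(s)) is not None for j in np.arange(0,1.5,.1)],inverse_kinematics(tcp(1.4),R(s)))
print(camera_params("wrist"))
s=1
movep(bar(0)+[0,0,.15],R(s)); command_gripper(.05,40)
st=sense(); p,d=camera("wrist"); np.savez("pics/w0.npz",p=p,d=d,P=st["position"],R=st["tcp_rot"]); cv2.imwrite("pics/w0.png",p[:,:,::-1])
print(st["time_s"],st["position"],st["joint_pos"],st["finger_gap"])
E
```

```text
1 [-0.9267  0.1857  0.4109  1.9863 -0.0885  0.9865 -0.5612] [True, True, True, True, True, True, True, True, True, True, True, True, True, True, True] [-0.7343  0.4715  0.4871  1.6053 -0.2379  1.1242 -0.2771]
-1 [-0.4513  0.1906 -0.1354  1.9612  0.0306  0.9917  2.4527] [True, True, True, True, True, True, True, True, True, True, True, True, True, True, True] [-0.2842  0.4497 -0.1556  1.5761  0.0748  1.1217  2.5966]
{'K': array([[318.0407,   0.    , 251.8349],
       [  0.    , 318.0407, 191.9023],
       [  0.    ,   0.    ,   1.    ]]), 'tool_from_camera': array([[-0.0003, -0.3249,  0.9458, -0.1182],
       [ 0.0001, -0.9458, -0.3249,  0.0849],
       [ 1.    ,  0.    ,  0.0003,  0.0001],
       [ 0.    ,  0.    ,  0.    ,  1.    ]])}
2.3167 [0.4369 0.2299 0.275 ] [-0.9371  0.1523  0.4155  1.9486 -0.0704  1.0545 -0.5788] 0.049978909499214484
```

View pics/w0.png

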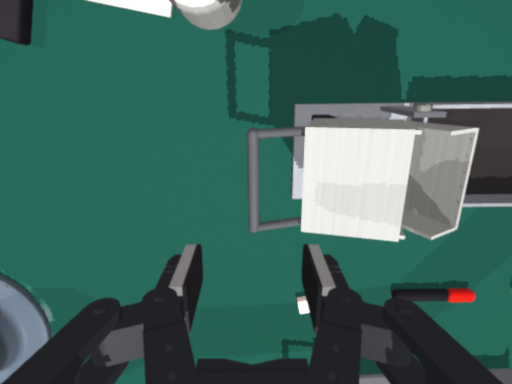

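The wrist view shows the bar upright from (253,132) to (255,230), parallel to the pads, which sit either side of column ~252. I'll turn that into coordinates.

Run:
```python
from h import *
np.set_printoptions(precision=4,suppress=True)
f=np.load("pics/w0.npz"); p=f["p"].astype(int); w=camera_params("wrist"); T=w["tool_from_camera"]
c=dict(K=w["K"],position=f["P"]+f["R"]@T[:3,3],rotation=f["R"]@T[:3,:3])
W=cloud(c,f["d"])
m=(W[...,2]>.1)&(W[...,2]<.16); m[:, :235]=0; m[:,272:]=0; m[:140]=0;m[222:]=0
v,u=np.nonzero(m); a=np.polyfit(v,u,1); print(m.sum(),a,W[m][:,2].max())
pa,pb=[ray(c,(np.polyval(a,r),r),.125) for r in(130,230)]
print(pa,pb,"yaw from bar",np.arctan2((pa-pb)[0],-(pa-pb)[1]), np.arctan2((pb-pa)[1],(pb-pa)[0])-np.pi/2)
print("centre",(pa+pb)/2,"expected",bar(0))
# near tray wall edge
for uv,z in(((296,104),.0),((296,198),.0),((511,195),.04),((440,195),.04)): print(uv,ray(c,uv,z),W[uv[1],uv[0]])
```

```text
942 [  0.0202 249.2984] 0.1320491953055195
[0.44   0.2765 0.125 ] [0.4338 0.1845 0.125 ] yaw from bar 3.074396213852696 -3.2087890933268906
centre [0.4369 0.2305 0.125 ] expected [0.4369 0.2298 0.125 ]
(296, 104) [0.4936 0.2852 0.    ] [0.4926 0.2857 0.0075]
(296, 198) [0.4885 0.1657 0.    ] [0.4885 0.1658 0.0002]
(511, 195) [0.7363 0.1624 0.04  ] [0.7575 0.1515 0.0145]
(440, 195) [0.653  0.1697 0.04  ] [0.6094 0.1997 0.1135]
```

```bash
cat >> h.py <<'E'
setf([.6014,.2180],-.076)
np.set_printoptions(precision=3,suppress=True)
E
python3 - <<'E'
from h import *
move_l(tcp(0)+[0,0,.05],R(),feed=.12)
print("touched",move_l(tcp(0),R(),feed=.06,until_force=5)); sleep(.3)
s=sense(); print(s["time_s"],s["position"],tcp(0),s["wrist_force"])
command_gripper(0,40); sleep(.3)
s=sense(); print(s["time_s"],s["position"],s["wrist_force"],s["ft_torque"],s["finger_gap"])
for j in(.04,.08):
    move_l(tcp(j),R(),feed=.02); sleep(.2); s=sense(); print(j,s["time_s"],s["position"]-tcp(j),s["wrist_force"],s["ft_torque"],s["finger_gap"])
p,d=camera("wrist"); cv2.imwrite("pics/w1.png",p[:,:,::-1])
E
```

```text
touched False
4.5833 [0.437 0.231 0.131] [0.437 0.231 0.131] [0.485 0.512 0.479]
5.3333 [0.438 0.231 0.131] [ 5.589 -0.147 -2.83 ] [-0.15  -1.065 -0.057] 0.008571256458156071
0.04 6.025 [ 0.001 -0.    -0.   ] [ 5.667 -0.575 -5.233] [ 0.017 -1.105 -0.058] 0.008500192592283365
0.08 6.7167 [ 0.001 -0.    -0.   ] [ 5.797  0.336 -4.159] [ 0.022 -1.079  0.02 ] 0.008128998270798068
```

View pics/w1.png

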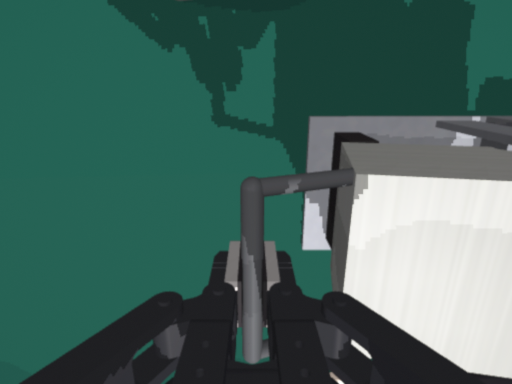

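The pads hold the bar, seen at (252,185)–(252,360) between them. Fx is about 5.7 N, which means the bar lies about 1 mm further in x, so I'll correct for that and raise slowly, watching the tangential load.

```bash
cat >> h.py <<'E'
setf(O+[.001,0],yaw)
def load(j,n=4):
    t=np.array([.165*np.sin(j)+.05*np.cos(j),.165*np.cos(j)-.05*np.sin(j)])/.1724
    r=np.array([t[1],-t[0]]); F=[]
    for _ in range(n):
        sleep(.04); f=sense()["wrist_force"]; F.append([f@X(),f[2],f[1]])
    F=np.mean(F,0); return -F[:2]@t, F[:2]@r
def step(j,feed=.03):
    move_l(tcp(j),R(),feed=feed); L=load(j); s=sense()
    print(f"{j:.2f} t={s['time_s']:.2f} tang={L[0]:.2f} rad={L[1]:.2f}",s["wrist_force"],s["ft_torque"],s["finger_gap"].round(4)); return L
E
python3 - <<'E'
from h import *
h=[]
for j in np.arange(.10,.62,.04):
    h.append(step(j)[0])
    if j>.3 and max(h[-4:-1])-h[-1]>.6: print("rolled?",j); break
E
```

```text
Traceback (most recent call last):
  File "h.py", line 31, in step
    print(f"{j:.2f} t={s['time_s']:.2f} tang={L[0]:.2f} rad={L[1]:.2f}",s["wrist_force"],s["ft_torque"],s["finger_gap"].round(4)); return L
                                                                                                        ^^^^^^^^^^^^^^^^^^^^^
AttributeError: 'float' object has no attribute 'round'
```

```bash
sed -i 's/s\["finger_gap"\].round(4)/round(s["finger_gap"],4)/' h.py
python3 - <<'E'
from h import *
h=[]
for j in np.arange(.14,.62,.04):
    h.append(step(j)[0])
    if j>.3 and max(h[-4:-1])-h[-1]>.6: print("rolled?",j); break
E
```

```text
0.14 t=7.77 tang=2.01 rad=4.72 [ 4.201  0.352 -3.209] [ 0.025 -0.481  0.018] 0.0085
0.18 t=8.32 tang=3.03 rad=4.21 [ 1.814 -0.474 -3.731] [ 0.072 -0.254 -0.031] 0.0086
0.22 t=8.87 tang=2.84 rad=1.39 [-0.059  0.587 -3.072] [0.177 0.159 0.003] 0.0086
0.26 t=9.42 tang=2.78 rad=-1.87 [-3.885  0.413 -1.649] [0.042 0.736 0.034] 0.0084
0.30 t=9.97 tang=2.30 rad=-4.87 [-5.271  0.548  0.772] [ 0.021  1.164 -0.003] 0.0082
rolled? 0.30000000000000004
```

The stop at 0.30 was a false alarm: the load had only drifted with a growing radial force. I'll add a small x-compliance correction and continue.

```bash
cat >> h.py <<'E'
import os
if os.path.exists("O.npy"): O=np.load("O.npy")
def cstep(j,feed=.03):
    global O
    L=step(j,feed); f=sense()["wrist_force"]@X()
    O=O+X()[:2]*np.clip(f*.00015,-.0008,.0008); np.save("O.npy",O); return L
E
python3 - <<'E'
from h import *
h=[]
for j in np.arange(.30,.61,.03):
    h.append(cstep(j)[0])
    if j>.35 and len(h)>3 and np.mean(h[-4:-1])-h[-1]>.6: print("rolled?",j); break
print(O)
E
```

```text
0.30 t=10.38 tang=2.18 rad=-4.67 [-5.293  0.08   1.085] [0.102 1.207 0.016] 0.0083
0.33 t=10.86 tang=2.65 rad=-2.42 [-2.926  0.022 -0.86 ] [ 0.044  0.956 -0.02 ] 0.0086
0.36 t=11.34 tang=2.09 rad=-2.05 [-3.32  -0.185 -0.212] [-0.003  0.557  0.031] 0.0088
0.39 t=11.82 tang=2.30 rad=2.55 [ 0.475 -0.871 -4.021] [ 0.027  0.011 -0.026] 0.0082
0.42 t=12.32 tang=2.10 rad=2.31 [ 0.202  0.043 -4.189] [-0.019 -0.077 -0.065] 0.0084
0.45 t=12.81 tang=1.96 rad=2.79 [ 0.423  0.205 -3.101] [-0.02   0.12  -0.035] 0.0087
0.48 t=13.30 tang=2.16 rad=-0.27 [-1.633 -0.588 -1.059] [-0.104  0.589  0.015] 0.0085
0.51 t=13.78 tang=2.40 rad=-2.06 [-3.792 -0.614  0.248] [-0.057  0.882 -0.045] 0.0084
0.54 t=14.26 tang=1.70 rad=-2.58 [-2.732 -0.916  0.843] [-0.221  0.887 -0.018] 0.0085
0.57 t=14.74 tang=1.27 rad=-3.22 [-3.374 -0.395  1.108] [-0.212  0.854  0.011] 0.0081
rolled? 0.5699999999999997
[0.602 0.218]
```

Run:
```python
from h import *
sleep(1.2); print(load(.57,8)); p,d=camera("scene"); cv2.imwrite("pics/s1.png",cv2.resize(p[180:,220:,::-1],None,fx=2,fy=2)); s=sense(); print(s["time_s"],s["wrist_force"],s["position"])
```

```text
(np.float64(1.7024749391843645), np.float64(-5.047980502969109))
16.325 [-4.195 -1.334  2.792] [0.488 0.227 0.212]
```

View pics/s1.png

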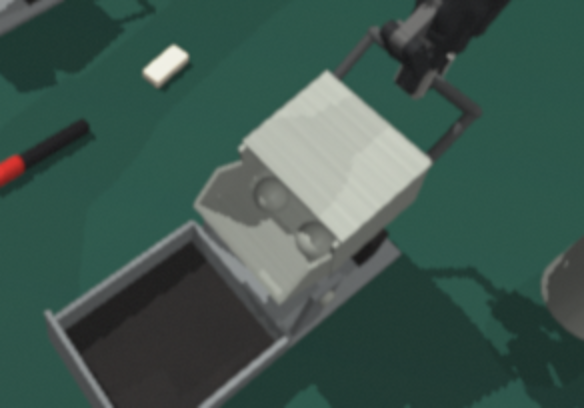

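The picture shows both balls at the front behind the spout, at about (270,193) and (318,236) in the crop, and the pause is over 1.5 s. Next is tipping on, with a compliance correction along the radius.

```bash
cat >> h.py <<'E'
D=np.load("D.npy") if os.path.exists("D.npy") else np.zeros(3)
def tcp(j): return bar(j)+[0,0,.006]+D
def rstep(j,feed=.04):
    global D
    L=step(j,feed)
    t=np.array([.165*np.sin(j)+.05*np.cos(j),.165*np.cos(j)-.05*np.sin(j)])/.1724
    D=D+np.clip(L[1]*.00015,-.0008,.0008)*(t[1]*X()-t[0]*np.array([0,0,1])); np.save("D.npy",D)
E
python3 - <<'E'
from h import *
for j in np.r_[np.arange(.57,1.4,.07),1.42]: rstep(j)
print(D); sleep(.6)
p,d=camera("scene"); cv2.imwrite("pics/s2.png",cv2.resize(p[180:,220:,::-1],None,fx=2,fy=2)); print(sense()["time_s"],sense()["position"]-tcp(1.42))
E
```

```text
0.57 t=16.74 tang=1.89 rad=-0.86 [-1.293 -1.302 -0.947] [-0.172  0.486 -0.013] 0.0087
0.64 t=17.36 tang=1.51 rad=-2.78 [-3.1   -0.525  1.635] [-0.186  0.808  0.018] 0.0081
0.71 t=17.98 tang=2.16 rad=-4.95 [-4.087 -0.988  4.235] [-0.244  1.211  0.008] 0.0086
0.78 t=18.59 tang=2.07 rad=-5.99 [-5.186 -1.7    5.08 ] [-0.235  1.105  0.017] 0.0088
0.85 t=19.21 tang=1.99 rad=-4.44 [-3.052 -0.554  3.622] [-0.167  0.957 -0.025] 0.0084
0.92 t=19.82 tang=0.85 rad=-4.45 [-2.039 -1.174  4.199] [-0.233  0.699 -0.03 ] 0.0083
0.99 t=20.44 tang=2.15 rad=-2.56 [-2.607 -0.506  2.172] [-0.184  0.687  0.059] 0.0083
1.06 t=21.06 tang=1.01 rad=-6.03 [-2.656 -1.212  5.209] [-0.234  0.667 -0.026] 0.0083
1.13 t=21.68 tang=1.12 rad=-1.07 [-1.148 -0.74   0.346] [-0.076  0.452 -0.061] 0.0081
1.20 t=22.29 tang=0.55 rad=-3.96 [-1.055 -1.208  4.181] [-0.221  0.308 -0.01 ] 0.0085
1.27 t=22.91 tang=0.92 rad=-2.88 [-1.156 -0.644  3.096] [-0.097  0.336  0.003] 0.0086
1.34 t=23.52 tang=0.92 rad=-0.25 [-0.322  0.001 -0.09 ] [-0.06   0.317  0.023] 0.0082
1.42 t=24.18 tang=0.72 rad=-2.85 [ 0.398 -0.289  3.327] [-0.023  0.13   0.002] 0.0081
[0. 0. 0.]
24.8333 [0. 0. 0.]
```

View pics/s2.png

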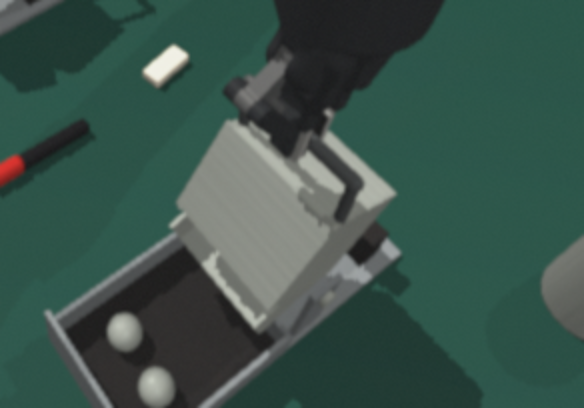

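Both balls are in the tray, at (124,332) and (156,386) in the crop. Now I'll lower the tin, slowing at the end and watching for the rest to take the load.

Run:
```python
from h import *
for j in np.arange(1.34,.1,-.08): rstep(j,.045)
for j in (.05,.03,.015,0,-.015,-.03):
    L=step(j,.02)
    if L[0]<-1.5: print("seated"); break
p,d=camera("wrist"); cv2.imwrite("pics/w2.png",p[:,:,::-1])
```

```text
1.34 t=25.46 tang=-0.78 rad=-0.71 [ 0.365 -0.004  0.56 ] [-0.049 -0.219  0.018] 0.0085
1.26 t=26.08 tang=-0.47 rad=3.26 [ 0.791  0.133 -3.437] [ 0.054 -0.192 -0.013] 0.0084
1.18 t=26.71 tang=-0.35 rad=5.34 [ 0.92   1.358 -5.606] [ 0.101 -0.418 -0.006] 0.0084
1.10 t=27.33 tang=-0.22 rad=-1.97 [-0.47  -0.179  2.722] [-0.055 -0.011  0.051] 0.0083
1.02 t=27.96 tang=-1.12 rad=-1.75 [ 0.665 -0.819  1.48 ] [-0.017 -0.218 -0.016] 0.0082
0.94 t=28.58 tang=-0.20 rad=1.37 [ 0.387  0.211 -1.786] [ 0.074 -0.332 -0.014] 0.0082
0.86 t=29.21 tang=0.38 rad=2.18 [ 0.634  0.93  -1.511] [ 0.12  -0.269 -0.007] 0.0084
0.78 t=29.83 tang=-0.43 rad=2.22 [ 0.889  0.496 -2.516] [ 0.118 -0.519  0.007] 0.0082
0.70 t=30.46 tang=-0.21 rad=-1.12 [-0.339  0.431  2.119] [0.063 0.021 0.019] 0.0083
0.62 t=31.08 tang=0.54 rad=6.56 [ 3.658  1.007 -6.38 ] [ 0.222 -0.985  0.042] 0.0085
0.54 t=31.71 tang=-0.27 rad=5.10 [ 3.71   0.654 -3.107] [ 0.108 -0.913  0.008] 0.0081
0.46 t=32.33 tang=0.14 rad=2.59 [ 1.287  1.227 -1.002] [ 0.155 -0.396  0.023] 0.008
0.38 t=32.96 tang=-0.12 rad=2.57 [ 2.154  1.136 -1.434] [ 0.117 -0.558 -0.031] 0.0082
0.30 t=33.58 tang=0.85 rad=4.75 [ 3.191 -0.113 -3.65 ] [ 0.062 -0.885 -0.04 ] 0.0084
0.22 t=34.21 tang=-0.07 rad=2.67 [ 3.676  0.152 -1.245] [ 0.077 -0.693 -0.023] 0.0084
0.14 t=34.83 tang=0.65 rad=3.30 [ 2.781  0.017 -1.67 ] [ 0.103 -0.703  0.016] 0.0082
0.05 t=35.92 tang=-0.30 rad=2.42 [2.51  0.164 0.05 ] [ 0.052 -0.82  -0.022] 0.0082
0.03 t=36.42 tang=-12.40 rad=-4.52 [-0.523 -2.14  12.975] [-0.37   0.02   0.076] 0.008
seated
```

View pics/w2.png

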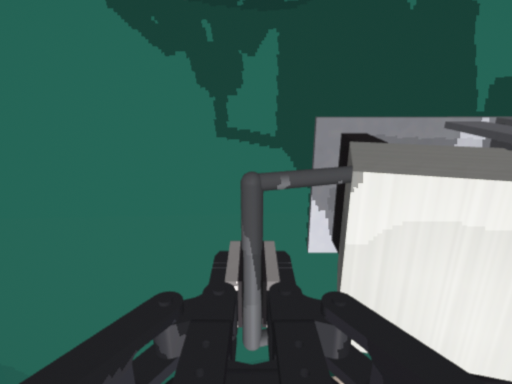

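The load reversed sharply to 12 N upward, so the rest carries the tin. The bar still lies between the pads at (252,180)–(252,345). Now I'll let go and back off straight up.

Run:
```python
from h import *
command_gripper(.045); s=sense(); print(s["time_s"],s["wrist_force"],s["finger_gap"])
q=s["position"]; move_l(q+[0,0,.06],feed=.08); move_l(q+[0,0,.16],feed=.15); sleep(.2)
s=sense(); print(s["time_s"],s["wrist_force"])
a,d=camera("top"); b,_=camera("scene")
W=cloud(camera_params("top"),d); np.save("W.npy",W)
W0=cloud(camera_params("top"),np.load("pics/top0.npz")["d"])
for r,c in((240,85),(200,90),(273,65),(215,65)): print(W0[r,c],W[r,c])
cv2.imwrite("pics/end.png",np.vstack([cv2.resize(a[60:300,:260,::-1],(520,288)),cv2.resize(b[180:,220:,::-1],(520,288))]))
```

```text
36.9083 [-0.113  0.099 -0.338] 0.044870188243160275
38.8167 [ 1.057 -0.282  0.047]
[0.489 0.227 0.129] [0.489 0.227 0.126]
[0.549 0.22  0.144] [0.549 0.22  0.144]
[0.438 0.252 0.129] [0.438 0.252 0.131]
[0.526 0.259 0.135] [0.526 0.259 0.136]
```

View pics/end.png

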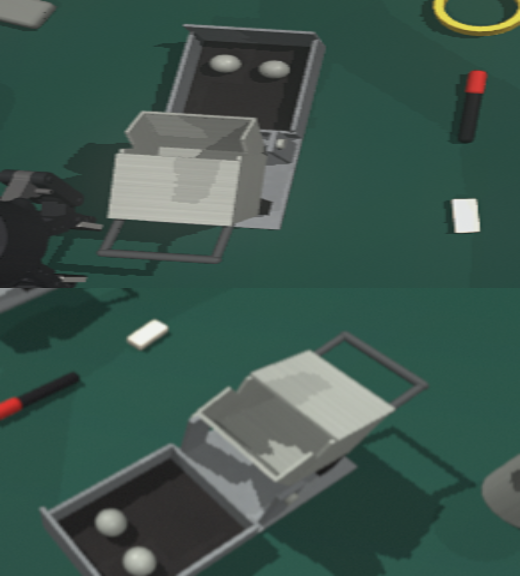

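Both views show the two balls in the tray (top half: (225,63) and (274,68)), the tin back on its rest, and the gripper clear.

```bash
python3 -c "
from rig import *
print(sense()['time_s'], finish_job())"
```

```text
the job is handed in; nothing more can be done
38.9167 None
```

I raised the wide tin by its bar to about 0.57 rad and paused there about 1.5 s. I then tipped it to about 1.42 rad, lowered it, let go and handed the job in at 38.9 s of the 51 s allowed.

**Final checks:**
- **Balls:** Both final views show both balls in the catch tray.
- **Tin:** It sits at its starting position on the rest, with depth readings within 3 mm of the first ones.
- **Gripper:** It was clear of everything, and wrist force was near zero after letting go.

**Unclear or disagreeing:**
- **Feeling the balls roll:** The force signal was weak and noisy. It gave a false trigger at 0.30 rad. The drop I paused on at 0.57 rad was small, and the load had partly recovered during the pause. The picture taken in the pause showed both balls at the front of the tin, still inside.
- **Radial correction:** A coding slip meant its readout showed zeros, so I don't know how much it adjusted. The off-axis forces stayed around 7 N or less.
- **Seating:** The rest took the load slightly earlier than planned, at about 0.03 rad, because the bar had probably slid a few mm between the pads. Contact came during a slow 20 mm/s step and the tool felt about 13 N.

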